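# Slide the flat power bank out over the hallway edge of the shelf

## Robot

A 7-joint arm with a two-finger parallel gripper is mounted at the origin on the work surface. World frame = base frame: x ahead of the robot, y to its left, z up, the work surface at z = 0. Lengths are in m, angles in rad, forces in N, time in s.
With the tool pointing down it reaches from about 0.4 to 0.85 m from the base axis. Payload 10.4 kg.
Tool frame: the origin (TCP) lies at the very end of the fingers, on their centre line; the grasp point (between the pads) lies 19 mm behind it; z points along the fingers, y is the line along which they close (so a half turn about z gives the same grasp; the last joint's range is limited). The gripper opens to 85 mm and grips with 20 to 120 N. Pads are 22 mm wide; open, the fingers measure 114 mm over their backs; the gripper's body (76 mm by 85 mm) begins 54 mm behind the grasp point. The pads swing forward as they close: fully open they stand 13 mm farther back than shut.
Start: joints at [1.325, 0.332, -0.065, 1.46, 0.022, 1.35, -0.088], TCP at [0.138, -0.61, 0.231] pointing down, gripper open.
Joint ranges: [-2.6, 2.6], [-0.5, 2.12], [-1.47, 1.34], [0.16, 2.42], [-1.27, 4.41], [0.06, 2.06], [-2.6, 2.6]. Speed limits (rad/s): [2.22, 2.22, 2.79, 2.79, 3.14, 3.14, 3.14].

## Interface

Orientations are given as a unit quaternion [x, y, z, w].
In Python, from workcell import * gives the robot as it stands.
- The arm moves only by the tool step_arm, never from a script. Its argument "commands" is one flat list of numbers, 7 for each row, row after row: the finger opening in mm, from 0 to 85.4, then the shift along the world's x, y, z as a fraction of full scale, then the turn, a rotation vector about the world's x, y, z as a fraction of full scale. A call has exactly 10 rows; each row is the pose to reach, as a shift and turn from the pose commanded when the call began, turning the shorter way round; what a row does not reach only later rows make up. Full scale, the value 1, is 0.6 m for a shift and pi rad for a turn. A row lasts 1/8 s, in which the tool goes at most 62.5 mm and 10.7 degrees, less where a joint would pass 70% of its speed; a pose out of reach is approached as far as the arm can. A call with a number of a shift or a turn outside -1 to 1 is refused whole. A call with a gripper value outside its range is refused whole. The fingers move at their own pace and stop on an object; "squeeze" is the grip in N (left out, the last holds). Time passes only in rows, so rows that repeat a pose let the fingers close, or fill a call up. It gives the time, the measured TCP pose, the force, the opening and the grip force at its end, in the units of the state.
- get_obs(): the state, without advancing time (a new reading comes with each control period).
- camera(name): name is "side" or "top"; returns the picture (480x640x3 uint8, red, green, blue); there is no depth.
- camera_params(name): a dict with "mtx" (3x3 intrinsics, pixels), "extrinsics" (4x4, takes a point from world to camera coordinates). Camera axes: x right, y down, z forward; pixel columns grow to the right and rows downward; lengths in m; the calibration is good to about 2 mm. A picture is of the moment at which its call begins. camera_params takes no time and is no camera call.
- hand_in(): hands the job in; it is judged then, once.
The state is a dict: "clock": time; "joint_pos": joint angles; "joint_velocities": joint speeds; "tau": joint torques, N m; "position": TCP position; "ee_rot": TCP orientation; "ft_force": force on the tool from outside, world axes, zero at the start; "torque": the same for the moment, N m; "grip_width": opening from 0.0 (shut) to 1.0 (fully open); "grasp_force": force on a finger pad.
Only numpy, scipy, OpenCV 4.12 (cv2) and the standard library are available. Lean on these libraries where they do the work, as an engineer would, in place of code of your own. Each camera call takes 0.05 s, during which the arm holds its last target. There are 200 camera calls.

## Task

The slim power bank lies too flat and wide on the cherry shelf to be picked up there. With the fingertips, gently push it along the shelf, without squeezing or lifting it, until about 3 cm of its socket end sticks out over the hallway edge (the long edge away from the robot), pointing squarely out, so that someone coming by can take it by that end. Leave the glass dish, the keys, the flashlight and the bike light where they are.

Things in the scene. Friction and masses are not known exactly. Their poses are not given: they have to be found in the camera images.
- shelf_edge (a point): Middle of the hallway edge (long edge away from the robot) of the fixed cherry shelf, on its top surface. x points level out over that edge, y along it, z up. The top is flat, 280 mm deep (back from the edge, in -x) and 800 mm long (400 mm each way in y), 130 mm above the counter. At its -y end stands a wall stub 306 mm high above the counter, with a light switch on its hallway side
- bank: The power bank: a slim flat slab, 136 mm long (its x), 76 mm wide (y), 9 mm thick (z), about 0.2 kg, lying loose on the shelf. Origin at the centre of its underside; x points to the socket end, which faces the hallway edge to within about 20 degrees; z up. It slides on the shelf with ordinary dry friction (about 1 to 2 N) and stays where it is left
- bank_end (a point): The middle of the power bank's socket end (short end with three sockets), 68 mm from the bank's centre along its x, half-way up its thickness; same axes as the bank
- votive: Small round glass votive dish, open at the top, 64 mm across and 52 mm high, loose on the shelf beside the bank; origin at the centre of its underside
- bike_light: White bike light, a rounded block 68 mm long (x), 36 mm wide (y) and 34 mm high, loose on the shelf beside the bank; origin at the centre of its underside, x towards the lens
- flashlight: Black compact flashlight lying on a flat of its six-sided head, 116 mm long (its x), 32 mm wide, 28 mm high, loose near the shelf's +y end; origin under its middle, x towards the lens
- keys: Stainless carabiner with a ring and two keys lying flat, about 128 mm long (its x, keys towards -x), 50 mm wide and 10 mm high, loose near the shelf's -y end; origin under the middle of the carabiner

How it is judged:
At the end, for the whole second after the job is handed in: The power bank lies still and flat on the shelf, the middle of its socket end 20 to 40 mm out beyond the hallway edge, its long sides within 0.15 rad (about 8 degrees) of square to that edge (x of bank_end in the frame of shelf_edge between 0.02 and 0.04 m and angle between the x axis of bank and the x axis of shelf_edge, either way round below 0.15 rad and angle between bank's own z axis and vertical below 0.05 rad and z of bank in the frame of shelf_edge between -0.004 and 0.004 m and linear speed of bank below 0.02 m/s); the robot touches nothing.
It fails at once if the power bank is lifted off the shelf (more than 12 mm) or levered up on end (more than 0.2 rad) (z of bank in the frame of shelf_edge above 0.012 m or angle between bank's own z axis and vertical above 0.2 rad).
It fails at once if the power bank is squeezed, or pressed hard (more than 35 N from the fingers) (contact force between bank and the fingers above 35 N).
It fails at once if the glass dish is moved more than 15 mm (distance of votive from where it was at the start of the episode above 0.015 m).
It fails at once if the bike light, the flashlight or the keys are moved more than 15 mm (distance of any of bike_light, flashlight, keys from where it was at the start of the episode above 0.015 m).
It also fails if it takes over 43 s, if anything falls off the work surface, if the arm or the gripper's body presses on something with over 40 N, if the wrist force passes 120 N, or if a joint passes its speed limit or range.

## Working session

There is one attempt and no reset: what is moved stays moved. The work goes in short steps, Python scripts to look and compute and a tool call to move; the robot and the scene stay as the last step left them, time stands still between calls to the robot, and variables do not carry over. Pictures are saved under pics/ and viewed, at most 10 in all, crops included, and the job is handed in when it is done.

Besides the shell and the picture viewer there is one more tool, called after "Emit:" as name(argument=value, ...) on one line, values as JSON. step_arm: Moves the arm, as the interface text tells. Its arguments: {"type":"object","properties":{"commands":{"type":"array","items":{"type":"number"}},"squeeze":{"type":"number"}},"required":["commands"]}

```bash
mkdir -p pics; python3 - <<'E'
from workcell import *
import cv2
for n in("top","side"):
    cv2.imwrite(f"pics/{n}0.png",camera(n)[:,:,::-1]); p=camera_params(n); print(n,p["mtx"].round(1).tolist(),p["extrinsics"].round(4).tolist())
o=get_obs(); print(o)
E
```

```text
top [[446.7, 0.0, 318.6], [0.0, 446.7, 238.1], [0.0, 0.0, 1.0]] [[-0.0006, -1.0, -0.0016, 0.0433], [-0.9992, 0.0007, -0.0391, 0.6078], [0.0391, 0.0016, -0.9992, 1.1032], [0.0, 0.0, 0.0, 1.0]]
side [[534.5, 0.0, 310.1], [0.0, 534.5, 243.2], [0.0, 0.0, 1.0]] [[-0.7329, -0.6803, 0.0085, 0.4606], [-0.5153, 0.5469, -0.6599, 0.3989], [0.4443, -0.488, -0.7513, 0.9596], [0.0, 0.0, 0.0, 1.0]]
{'clock': 0.1, 'joint_pos': array([ 1.32541065,  0.33280073, -0.06470759,  1.46086356,  0.02158667,
        1.34991754, -0.08850128]), 'joint_velocities': array([ 0.00016576, -0.00164682, -0.00041814, -0.00194752,  0.00103024,
        0.00032589,  0.00055983]), 'tau': array([ 1.40765180e-03, -6.26750565e+01,  4.88278968e-02, -3.92434072e+01,
        1.61591830e-02,  6.93721318e-03,  7.45608963e-05]), 'position': array([ 0.13802075, -0.60921544,  0.2305975 ]), 'ee_rot': array([ 9.93800782e-01,  1.11173677e-01, -9.39145973e-05, -6.40311786e-04]), 'ft_force': array([-0.57813798,  0.79873686,  0.02558927]), 'torque': array([-0.03762823, -0.03147763,  0.00023371]), 'grasp_force': 0.0, 'grip_width': 1.0040973149709322}
```

View pics/top0.png

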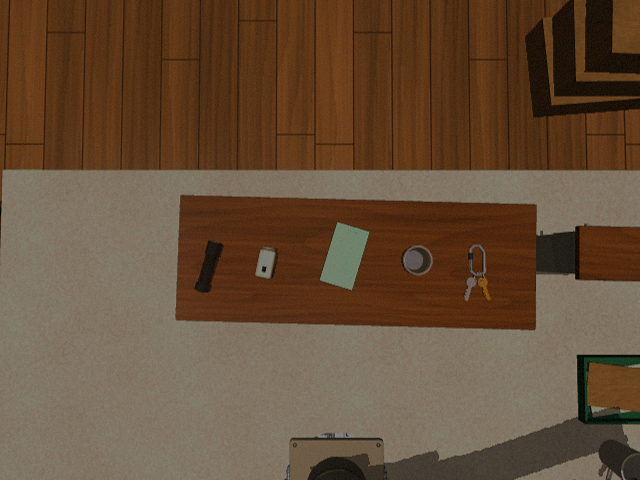

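View pics/side0.png

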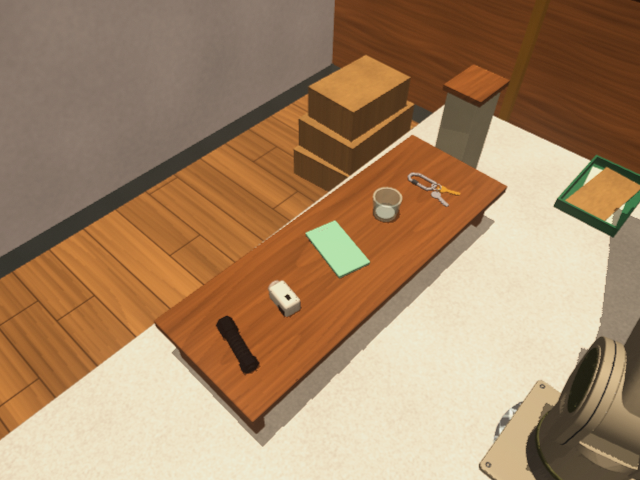

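The top view shows the green bank with corners near (338,222), (369,231), (351,290) and (320,281). The dish is at (417,260), the bike light at (266,263), and the hallway edge runs from (181,196) to (536,205).

```bash
cat > h.py <<'E'
from workcell import *
import numpy as np, cv2
def back(n,uv,z):
    p=camera_params(n);K=p["mtx"];E=p["extrinsics"];R=E[:3,:3];c=-R.T@E[:3,3]
    d=(R.T@np.linalg.inv(K)@np.c_[np.array(uv,float),np.ones(len(uv))].T).T
    return (c+d*((z-c[2])/d[:,2])[:,None])
def bank(n,img):
    h=cv2.cvtColor(img,cv2.COLOR_RGB2HSV); m=cv2.inRange(h,(45,30,60),(85,130,255))
    cs=cv2.findContours(m,cv2.RETR_EXTERNAL,cv2.CHAIN_APPROX_NONE)[0]
    c=max([c for c in cs if cv2.pointPolygonTest(c,(0,0),False)<0],key=cv2.contourArea)
    w=back(n,c[:,0,:],.139)[:,:2]
    return cv2.minAreaRect((w*1000).astype(np.float32)), cv2.boxPoints(cv2.minAreaRect((w*1000).astype(np.float32)))
E
python3 - <<'E'
from h import *
for n in("top","side"):
    r,b=bank(n,camera(n)); print(n,r,b.round().tolist())
pts=[(181,195.5),(536,205),(536,329),(177,320)]
print("shelf",back("top",pts,.13).round(3).tolist())
print("shelf side",back("side",[(158,324),(413,137),(506,188),(258,418)],.13).round(3).tolist())
print("votive top/mid",back("top",[(417,260)],.156).round(3).tolist(), "bike",back("top",[(266,263),(276,249),(257,278)],.15).round(3).tolist())
E
```

```text
top ((564.3180541992188, -13.527992248535156), (74.8372573852539, 134.7605743408203), 72.89771270751953) [[489.0, -29.0], [618.0, -69.0], [640.0, 2.0], [511.0, 42.0]]
side ((566.4855346679688, -12.384479522705078), (76.33645629882812, 136.92178344726562), 72.88890075683594) [[490.0, -29.0], [621.0, -69.0], [643.0, 4.0], [512.0, 44.0]]
shelf [[0.699, 0.351, 0.13], [0.677, -0.443, 0.13], [0.402, -0.438, 0.13], [0.422, 0.357, 0.13]]
shelf side [[0.69, 0.353, 0.13], [0.674, -0.437, 0.13], [0.403, -0.429, 0.13], [0.422, 0.35, 0.13]]
votive top/mid [[0.554, -0.171, 0.156]] bike [[0.548, 0.158, 0.15], [0.579, 0.136, 0.15], [0.515, 0.177, 0.15]]
```

Emit:
step_arm(commands=[30,0.059,0.072,0.03,0,0,-0.03,30,0.118,0.144,0.05,0,0,-0.06,30,0.177,0.216,0.05,0,0,-0.079,30,0.236,0.288,0.05,0,0,-0.079,30,0.295,0.36,0.05,0,0,-0.079,30,0.353,0.432,0.05,0,0,-0.079,30,0.381,0.526,0.05,0,0,-0.079,30,0.41,0.62,0.05,0,0,-0.079,30,0.438,0.714,0.05,0,0,-0.079,30,0.466,0.808,0.05,0,0,-0.079])

```text
clock: 1.45
position: [0.4179, -0.1229, 0.2614]
ee_rot: [1.0, -0.013, 0.0, 0.0]
ft_force: [0.9, 0.1, -0.3]
grip_width: 0.351
grasp_force: 0.0
```

Emit:
step_arm(commands=[30,0.027,0.09,0,0,0,0,30,0.054,0.191,0,0,0,0,30,0.054,0.191,-0.03,0,0,0,30,0.054,0.191,-0.07,0,0,0,30,0.054,0.191,-0.11,0,0,0,30,0.054,0.191,-0.14,0,0,0,30,0.054,0.191,-0.165,0,0,0,30,0.054,0.191,-0.184,0,0,0,30,0.054,0.191,-0.184,0,0,0,30,0.054,0.191,-0.184,0,0,0])

```text
clock: 2.7
position: [0.4505, -0.0101, 0.1515]
ee_rot: [1.0, -0.013, 0.0, 0.0]
ft_force: [0.7, 0.2, -0.2]
grip_width: 0.351
grasp_force: 0.0
```

```bash
python3 - <<'E'
from h import *
print(get_obs()["position"],get_obs()["ft_force"])
i=camera("side"); c=i[170:320,240:440]; cv2.imwrite("pics/s1.png",cv2.resize(c,None,fx=4,fy=4,interpolation=cv2.INTER_CUBIC)[:,:,::-1])
E
```

```text
[ 0.45049534 -0.01012317  0.15146456] [ 0.66086624  0.24856049 -0.15599445]
```

View pics/s1.png

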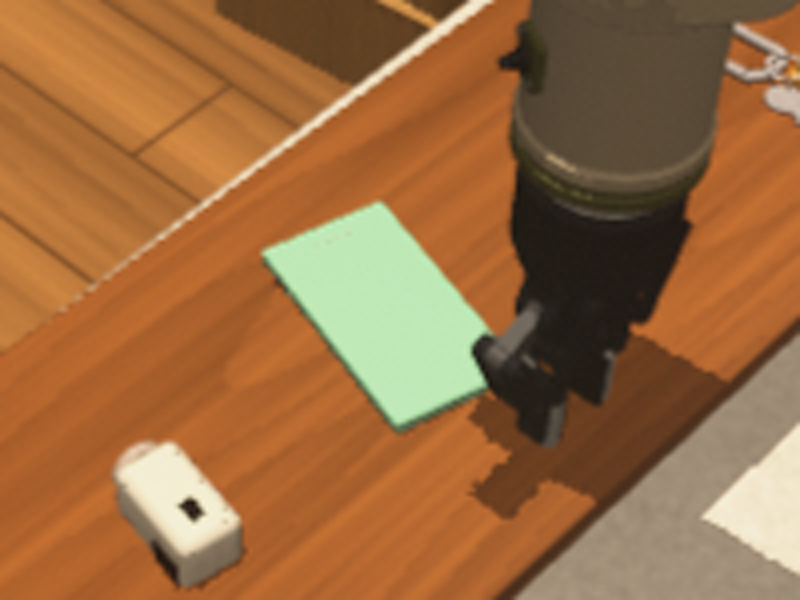

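The gripper is over the shelf behind the bank, with the fingertips near crop (545,440), clear of it. I'll lower now and feel for the shelf.

Emit:
step_arm(commands=[30,0,0,-0.01,0,0,0,30,0,0,-0.015,0,0,0,30,0,0,-0.02,0,0,0,30,0,0,-0.024,0,0,0,30,0,0,-0.027,0,0,0,30,0,0,-0.03,0,0,0,30,0,0,-0.03,0,0,0,30,0,0,-0.03,0,0,0,30,0,0,-0.03,0,0,0,30,0,0,-0.03,0,0,0])

```text
clock: 4.0
position: [0.4502, -0.0101, 0.133]
ee_rot: [1.0, -0.013, 0.0, 0.0]
ft_force: [0.3, 0.4, 0.3]
grip_width: 0.349
grasp_force: 0.0
```

Emit:
step_arm(commands=[30,0,0,-0.001,0,0,0,30,0,0,-0.002,0,0,0,30,0,0,-0.003,0,0,0,30,0,0,-0.004,0,0,0,30,0,0,-0.005,0,0,0,30,0,0,-0.005,0,0,0,30,0,0,-0.005,0,0,0,30,0,0,-0.005,0,0,0,30,0,0,-0.005,0,0,0,30,0,0,-0.005,0,0,0])

```text
clock: 5.25
position: [0.4501, -0.0102, 0.13]
ee_rot: [1.0, -0.013, 0.0, 0.0]
ft_force: [0.4, 0.1, 0.3]
grip_width: 0.349
grasp_force: 0.0
```

Emit:
step_arm(commands=[30,0,0,-0.001,0,0,0,30,0,0,-0.002,0,0,0,30,0,0,-0.003,0,0,0,30,0,0,-0.004,0,0,0,30,0,0,-0.005,0,0,0,30,0,0,-0.005,0,0,0,30,0,0,-0.005,0,0,0,30,0,0,-0.005,0,0,0,30,0,0,-0.005,0,0,0,30,0,0,-0.005,0,0,0])

```text
clock: 6.5
position: [0.4503, -0.0102, 0.1295]
ee_rot: [1.0, -0.013, -0.0, 0.001]
ft_force: [-16.4, 0.2, 36.4]
grip_width: 0.35
grasp_force: 18.3
```

Contact at TCP z ≈ 0.1297, which agrees with the shelf height. I'll lift 3–4 mm and start the push.

Emit:
step_arm(commands=[30,0,0,0.006,0,0,0,30,0,0,0.01,0,0,0,30,0.008,0,0.01,0,0,0,30,0.016,0,0.01,0,0,0,30,0.024,-0.001,0.01,0,0,0,30,0.032,-0.001,0.01,0,0,0,30,0.04,-0.001,0.01,0,0,0,30,0.048,-0.001,0.01,0,0,0,30,0.056,-0.001,0.01,0,0,0,30,0.064,-0.002,0.01,0,0,0])

```text
clock: 7.75
position: [0.4885, -0.0114, 0.1328]
ee_rot: [1.0, -0.013, -0.0, 0.0]
ft_force: [-2.6, -0.2, 0.5]
grip_width: 0.356
grasp_force: 1.1
```

```bash
python3 - <<'E'
from h import *
o=get_obs();print(o["position"],o["ft_force"])
for n in("top","side"):
    i=camera(n)
    try:
        r,b=bank(n,i); print(n,r,b.round().tolist())
    except Exception as e: print(e)
    if n=="side": cv2.imwrite("pics/s2.png",cv2.resize(i[170:320,240:440],None,fx=4,fy=4,interpolation=cv2.INTER_CUBIC)[:,:,::-1])
E
```

```text
[ 0.48851594 -0.0114362   0.13280727] [-2.58351927 -0.18728917  0.51016924]
top ((572.8665771484375, -12.3819580078125), (74.73930358886719, 134.21688842773438), 74.4011459350586) [[498.0, -30.0], [627.0, -66.0], [648.0, 6.0], [518.0, 42.0]]
side ((576.2296142578125, -11.129051208496094), (76.14972686767578, 136.51480102539062), 74.4858169555664) [[500.0, -30.0], [632.0, -66.0], [652.0, 7.0], [521.0, 44.0]]
```

View pics/s2.png

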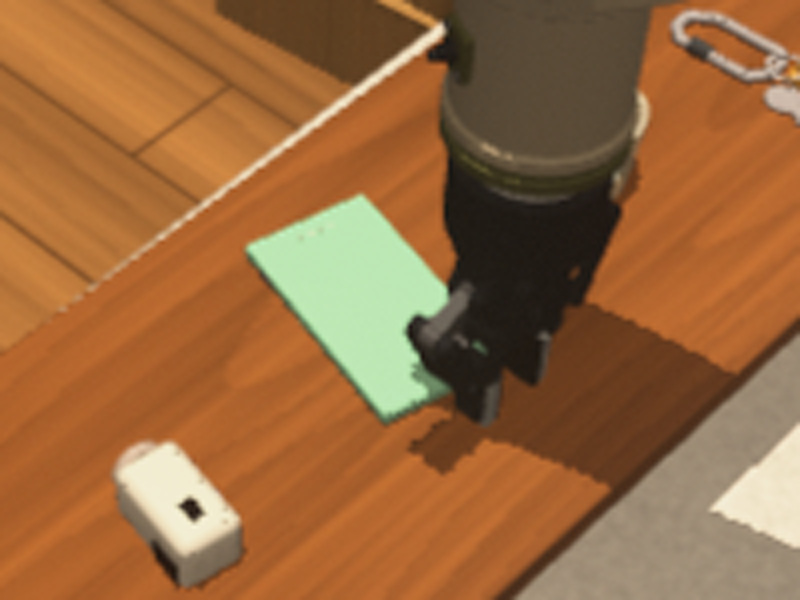

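The −y finger touches the bank's near corner at about crop (495,385). The bank has moved 9 mm at 2.6 N and its yaw is −15.5°. I'll keep pushing.

Emit:
step_arm(commands=[30,0.008,0,0,0,0,0,30,0.016,0,0,0,0,0,30,0.024,-0.001,0,0,0,0,30,0.032,-0.001,0,0,0,0,30,0.04,-0.001,0,0,0,0,30,0.048,-0.001,0,0,0,0,30,0.056,-0.001,0,0,0,0,30,0.064,-0.002,0,0,0,0,30,0.064,-0.002,0,0,0,0,30,0.064,-0.002,0,0,0,0])

```text
clock: 9.1
position: [0.5271, -0.0124, 0.133]
ee_rot: [1.0, -0.013, 0.0, -0.0]
ft_force: [0.0, -0.1, 0.3]
grip_width: 0.352
grasp_force: 0.0
```

```bash
python3 - <<'E'
from h import *
o=get_obs();print(o["position"],o["ft_force"])
for n in("top","side"):
    r,b=bank(n,camera(n)); print(n,r,b.round().tolist())
E
```

```text
[ 0.52712759 -0.01243473  0.13304977] [ 0.01988929 -0.14945124  0.25620202]
top ((618.7573852539062, -6.013530731201172), (75.0774917602539, 116.28028106689453), 81.41997528076172) [[556.0, -34.0], [671.0, -52.0], [682.0, 22.0], [567.0, 40.0]]
side ((611.9676513671875, -3.2430152893066406), (76.94196319580078, 136.93521118164062), 81.39451599121094) [[539.0, -31.0], [674.0, -52.0], [685.0, 25.0], [550.0, 45.0]]
```

Emit:
step_arm(commands=[30,0.008,0,0,0,0,0,30,0.016,0,0,0,0,0,30,0.024,-0.001,0,0,0,0,30,0.032,-0.001,0,0,0,0,30,0.04,-0.001,0,0,0,0,30,0.048,-0.001,0,0,0,0,30,0.056,-0.001,0,0,0,0,30,0.06,-0.002,0,0,0,0,30,0.06,-0.002,0,0,0,0,30,0.06,-0.002,0,0,0,0])

```text
clock: 10.45
position: [0.5632, -0.0138, 0.133]
ee_rot: [1.0, -0.013, 0.0, 0.0]
ft_force: [0.3, 0.0, -0.5]
grip_width: 0.349
grasp_force: 0.0
```

```bash
python3 - <<'E'
from h import *
o=get_obs();print(o["position"],o["ft_force"])
for n in("top","side"):
    i=camera(n); r,b=bank(n,i); print(n,r,b.round().tolist())
    if n=="top": cv2.imwrite("pics/t3.png",cv2.resize(i[160:310,240:440],None,fx=4,fy=4,interpolation=cv2.INTER_CUBIC)[:,:,::-1])
E
```

```text
[ 0.56317922 -0.01376128  0.13303757] [ 0.29799311  0.04031442 -0.48714585]
top ((662.91796875, 2.9641685485839844), (73.26789855957031, 88.93985748291016), 89.952392578125) [[618.0, -34.0], [707.0, -34.0], [707.0, 40.0], [618.0, 40.0]]
side ((643.6336669921875, 4.902606964111328), (76.34870147705078, 136.7372283935547), 88.765869140625) [[574.0, -32.0], [711.0, -35.0], [713.0, 42.0], [576.0, 45.0]]
```

View pics/t3.png

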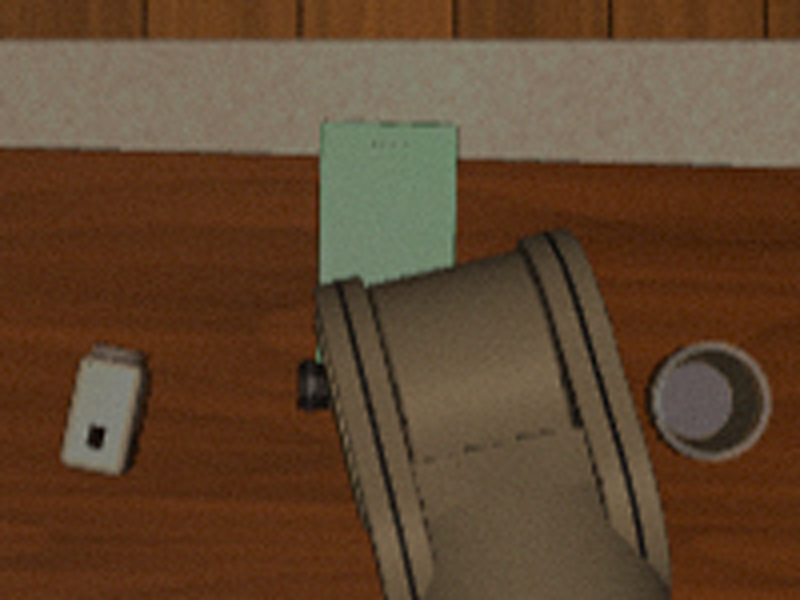

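The bank is square to the edge (yaw about −1.2°). Its end at crop row 122 against the edge at row 157 gives about 19–22 mm of overhang, so it needs 9–10 mm more.

Emit:
step_arm(commands=[30,0.003,0,0,0,0,0,30,0.006,0,0,0,0,0,30,0.009,0,0,0,0,0,30,0.012,0,0,0,0,0,30,0.016,0,0,0,0,0,30,0.016,0,0,0,0,0,30,0.005,0,0,0,0,0,30,-0.02,0,0,0,0,0,30,-0.05,0,0.03,0,0,0,30,-0.05,0,0.1,0,0,0])

```text
clock: 11.8
position: [0.5308, -0.014, 0.1921]
ee_rot: [1.0, -0.013, -0.002, 0.0]
ft_force: [0.9, 0.0, -0.3]
grip_width: 0.349
grasp_force: 0.0
```

Emit:
step_arm(commands=[30,-0.05,0,0.08,0,0,0,30,-0.1,0,0.14,0,0,0,30,-0.15,0,0.18,0,0,0,30,-0.2,0,0.18,0,0,0,30,-0.2,0,0.18,0,0,0,30,-0.2,0,0.18,0,0,0,30,-0.2,0,0.18,0,0,0,30,-0.2,0,0.18,0,0,0,30,-0.2,0,0.18,0,0,0,30,-0.2,0,0.18,0,0,0])

```text
clock: 13.05
position: [0.413, -0.0137, 0.3008]
ee_rot: [1.0, -0.013, -0.0, -0.0]
ft_force: [0.2, 0.2, 0.3]
grip_width: 0.349
grasp_force: 0.0
```

```bash
python3 - <<'E'
from h import *
o=get_obs();print(o["clock"],o["position"],o["ft_force"])
for n in("top","side"):
    i=camera(n); r,b=bank(n,i); print(n,r,b.round().tolist())
    c=i[160:310,240:440] if n=="top" else i[150:300,220:420]
    cv2.imwrite(f"pics/{n}4.png",cv2.resize(c,None,fx=4,fy=4,interpolation=cv2.INTER_CUBIC)[:,:,::-1])
E
```

```text
13.05 [ 0.41299134 -0.01372819  0.30082189] [0.18803205 0.1823004  0.25562908]
top ((651.1743774414062, 3.498218536376953), (74.59468078613281, 135.6007080078125), 88.90322875976562) [[583.0, -32.0], [718.0, -35.0], [720.0, 39.0], [584.0, 42.0]]
side ((652.981689453125, 4.946430206298828), (76.84160614013672, 137.0722198486328), 88.77725982666016) [[584.0, -32.0], [721.0, -35.0], [722.0, 42.0], [585.0, 45.0]]
```

View pics/top4.png

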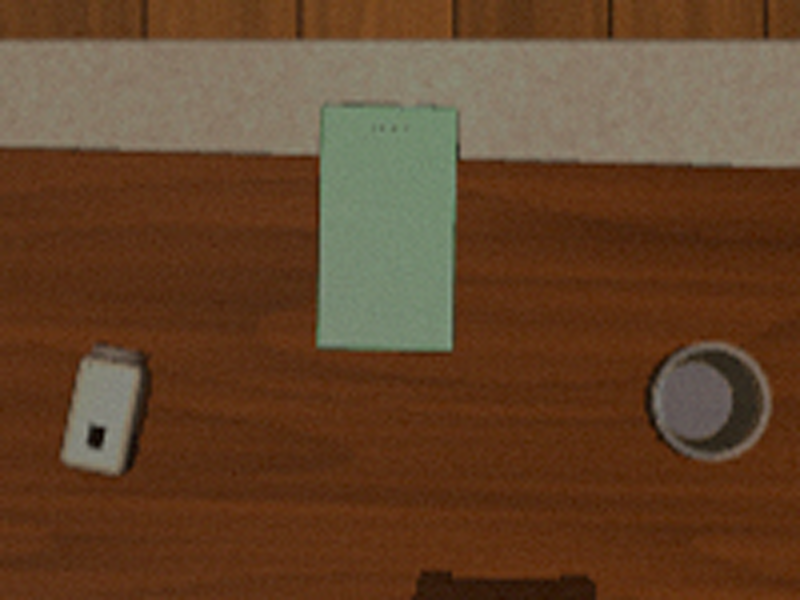

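View pics/side4.png

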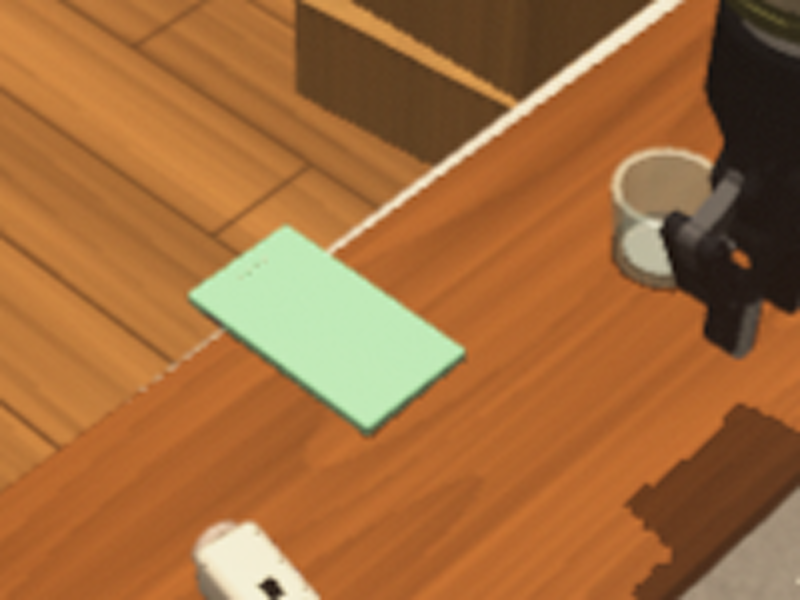

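The bank lies flat with its end at top-crop row 106 and the edge at row 157, about 28 mm of overhang. It is square to the edge, the dish and bike light have not moved, and the arm is clear.

```bash
python3 -c "
from workcell import *
print(hand_in())"
```

```text
the job is handed in; nothing more can be done
None
```

The power bank's socket end now sticks out about 28 mm over the hallway edge, square to within about a degree by my camera measurements; I handed the job in at about 13 s with the arm clear, and no verdict was returned.

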